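# Slide the chopping board into its notches and lock it

### The arm

A 6-joint arm with a two-finger parallel gripper is mounted at the origin on the work surface. World frame = base frame: x ahead of the robot, y to its left, z up, the work surface at z = 0. Lengths are in m, angles in degrees, forces in N, time in s.
With the tool pointing down it reaches from about 0.4 to 0.825 m from the base axis. Payload 7 kg.
Tool frame: the origin (TCP) lies midway between the tips of the shut fingers; the grasp point (between the pads) lies 19 mm behind it (ctrl.hold_point_z is the distance from the TCP to the grasp point, in m); z points along the fingers, y is the line along which they close (so a half turn about z gives the same grasp; the last joint's range is limited). The gripper opens to 88 mm and grips with 3 to 60 N. Pads are 19 mm wide; open, the fingers measure 130 mm over their backs; the gripper's body (78 mm by 193 mm) begins 47 mm behind the grasp point.
Start: joints at [79.704, 20.546, 0.682, 0, -70.136, -16.507], TCP at [0.304, 0.602, 0.227] pointing down, gripper open.
Joint ranges: [-176.03, 176.03], [-82.01, 121.73], [-58.28, 71.71], [-173.87, 95.51], [-174.79, -0.11], [-173.66, 173.66]. Speed limits (degrees/s): [136.94, 136.94, 172.46, 180, 180, 180].

### API

Orientations are given as [roll, pitch, yaw] about the fixed x, y, z axes, in that order (R = Rz(yaw) Ry(pitch) Rx(roll)).
In Python, from plant import ctrl gives the robot as it stands.
- The arm moves only by the tool apply_moves, never from a script. Its argument "deltas" is a list of rows, each an object with "fingers": the finger opening in mm, from 0 to 87.6; "delta_pos": the shift along the tool's x, y, z in mm, a list of three; "angular": the turn, a rotation vector about the tool's x, y, z in degrees, a list of three. A call has 1 to 10 rows; each row is the pose to reach, as a shift and turn from the pose commanded when the call began, along the tool's axes at that moment; what a row does not reach only later rows make up. A row lasts 1/10 s, in which the tool goes at most 50 mm and 8.59 degrees, less where a joint would pass 70% of its speed; a pose out of reach is approached as far as the arm can. A call with a gripper value outside its range is refused whole. The fingers move at their own pace and stop on an object; the grip force is fixed at half the most. Time passes only in rows, so rows that repeat a pose let the fingers close. It gives the time, the measured TCP pose, the force, the opening and the grip force at its end, in the units of the state.
- ctrl.get_obs(): the state, without advancing time (a new reading comes with each control period).
- ctrl.snapshot(name): name is "scene" or "top" or "wrist"; returns the picture (400x640x3 uint8, red, green, blue); there is no depth.
- ctrl.camera_params(name): a dict with "fx", "fy", "cx", "cy" (pixels), "dist_coeffs" ([k1, k2, p1, p2, k3] as OpenCV has them; the pictures are not rectified), "cam_to_world" (4x4, takes a point from camera to world coordinates); the wrist camera has in their place "mount" (4x4, takes a point from camera to tool coordinates, whose origin is the TCP and whose axes are the flange's). Camera axes: x right, y up, looking along -z (the intrinsics and any distortion apply to the point x, -y, -z); pixel columns grow to the right and rows downward; lengths in m; the calibration is good to about 2 mm. A picture is of the moment at which its call begins: read the wrist's pose just before it. camera_params takes no time and is no camera call.
- ctrl.close_job(): hands the job in; it is judged then, once.
The state is a dict: "clock": time; "joint_pos": joint angles; "qvel": joint speeds; "tau": joint torques, N m; "tool_pos": TCP position; "orientation": TCP orientation; "force": force on the tool from outside, world axes, zero at the start; "moment": the same for the moment, N m; "opening": finger opening in m; "gripper_force": force on a finger pad.
Only numpy, scipy, OpenCV 4.12 (cv2) and the standard library are available. Lean on these libraries where they do the work, as an engineer would, in place of code of your own. Each camera call takes 0.05 s, during which the arm holds its last target. There are 200 camera calls.

### The job

Push the chopping board along the rails of the prep station towards the red turn-button until you feel it drop into its notches and lie flat on the rails, then push the turn-button round by its peg so that it points straight in over the board and locks it down. Only push with the fingertips: do not grip or lift anything, do not touch the little blue bowl, which rides along standing on the board, and leave everything else on the table where it is.

Things in the scene. Friction and masses are not known exactly. Their poses are not given: they have to be found in the camera images.
- station: Wooden prep station fixed to the table, 245 mm wide (x), 380 mm long (y); origin at the centre of its underside. Two rails along its y axis, at x -95 and +95 mm, tops 60 mm above the table; dark outer lips (inner faces at x +-112.5, tops at 75 mm) guide the board. Steel tub between the rails, rim at 45 mm. End bar at the -y end (y -185 to -145, top 80 mm) carries the red turn-button.
- home (a point): Point of the station (its x 0, y -40, height 60 mm; same axes) where the board's origin lies once dropped in. Each rail has two notches, 28 mm long and 10 mm deep, at the station's y -110 and +30 mm, marked by brass strips on the lips; the board's feet have 4 mm of play either way in them. A board pushed 15 mm too far meets the end bar.
- board: Loose chopping board, 220 mm (x) by 180 mm (y), 18 mm thick, 0.45 to 0.7 kg; origin at the centre of its underside, axes nearly as the station's. Four feet 20 mm long (y), 8 mm high, at x +-95, y +-70 mm. Starts on its feet on the rails (underside 68, top 86 mm above the table), 45 to 105 mm from home towards the station's +y. Home, it sinks 8 mm: underside 60, top 78 mm above the table.
- board_push (a point): Middle of the board's +y edge face (the board's x 0, y +90, 9 mm above its underside): pushed here towards the station's -y, the board slides home against friction of about 2 to 7 N; the notch ends then stop it. Push slowly: pushed fast it strikes the notch ends hard before it has dropped.
- catch (a joint): Red turn-button, rad, starts at -0.5 to 0.1. At 0 it points to the station's -x; growing values turn it clockwise seen from above; at 1.57 it points to +y, over the board's edge (locked). Stops at -0.6 and 1.65; stays where left (light friction). The bar is 24 mm wide, reaches 75 mm from the pivot and lies 81 to 91 mm above the table, so it passes over the board only once that has dropped.
- catch_pivot (a point): Pivot of the turn-button, at the station's x 0, y -165 mm (point at 86 mm height); its brass pin stands to 94 mm above the table.
- catch_peg (a point): Middle of the upright round red peg on the turn-button, 16 mm across, 60 mm from the pivot, standing from 91 to 121 mm above the table (point at 106 mm).
- dip_bowl: Little blue bowl, 76 mm across, 42 mm high, standing on the chopping board; origin at the centre of its underside. Not to be touched.
- mug: White mug, 76 mm across, 90 mm high; origin at the centre of its underside. Bystander.
- pear: Green pear, 72 mm across, 92 mm high; origin at the centre of its underside. Bystander.
- spice_jar: Small jar with black lid, 48 mm across, 85 mm high; origin at the centre of its underside. Bystander.
- spatula: Spatula lying on the table. Bystander.
- plates: Stack of four white plates, 214 mm across, 48 mm high; origin at the centre of its underside. Bystander.

How it is judged:
By the outcome, as a careful person would: the job done as asked, in the order asked, and still so for the second after the job is handed in, with the robot touching nothing.
It also fails if it takes over 51 s, if anything falls off the work surface, if the arm or the gripper's body presses on something with over 40 N, if the wrist force passes 120 N, or if a joint passes its speed limit or range.

## Working session

There is one attempt and no reset: what is moved stays moved. The work goes in short steps, Python scripts to look and compute and a tool call to move; the robot and the scene stay as the last step left them, time stands still between calls to the robot, and variables do not carry over. Pictures are saved under pics/ and viewed, at most 10 in all, crops included, and the job is handed in when it is done.

Besides the shell and the picture viewer there is one more tool, called after "Emit:" as name(argument=value, ...) on one line, values as JSON. apply_moves: Moves the arm, as the interface text tells. Its arguments: {"type":"object","properties":{"deltas":{"type":"array"}},"required":["deltas"]}

```bash
mkdir -p pics; ls; python3 - <<'E'
from plant import ctrl
import cv2
o=ctrl.get_obs();print({k:o[k] for k in('clock','tool_pos','orientation','force','opening')})
for n in('scene','top'):
    cv2.imwrite(f'pics/{n}0.png',ctrl.snapshot(n)[:,:,::-1])
    p=ctrl.camera_params(n);print(n,p)
E
```

```text
pics
{'clock': 0.0, 'tool_pos': array([0.30418823, 0.60201534, 0.22563097]), 'orientation': array([ 1.79905646e+02, -8.52523520e-03, -2.68118028e+01]), 'force': array([-0.19235038, -0.22576059, -0.06362069]), 'opening': 0.08803217548436376}
scene {'fx': 500.39836250290233, 'fy': 500.39836250290233, 'cx': 316.9522859143679, 'cy': 195.11794076133071, 'dist_coeffs': array([0.02807484, 0.        , 0.        , 0.        , 0.        ]), 'cam_to_world': array([[ 0.79784709, -0.45443612,  0.39614119,  1.22898306],
       [ 0.60277611,  0.61228714, -0.51163015, -0.79261762],
       [-0.01004893,  0.64698707,  0.76243475,  1.2864224 ],
       [ 0.        ,  0.        ,  0.        ,  1.        ]])}
top {'fx': 449.23757408593394, 'fy': 449.23757408593394, 'cx': 321.81534785221703, 'cy': 192.40244780422574, 'dist_coeffs': array([-0.00087839,  0.        ,  0.        ,  0.        ,  0.        ]), 'cam_to_world': array([[ 0.02522034,  0.99303463, -0.11509198,  0.45488108],
       [-0.99945156,  0.02751828,  0.01842091,  0.01987178],
       [ 0.02145973,  0.11456428,  0.99318402,  1.49622596],
       [ 0.        ,  0.        ,  0.        ,  1.        ]])}
```

View pics/top0.png

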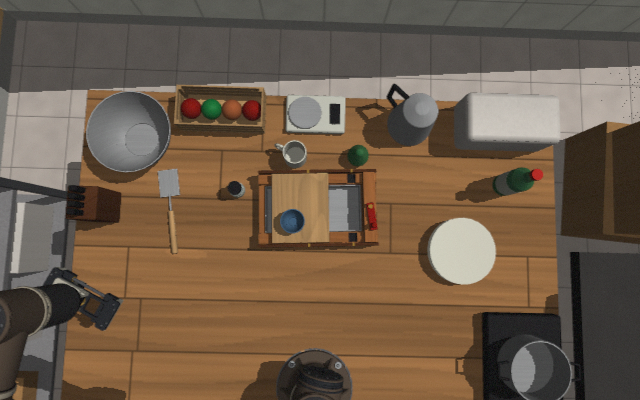

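View pics/scene0.png

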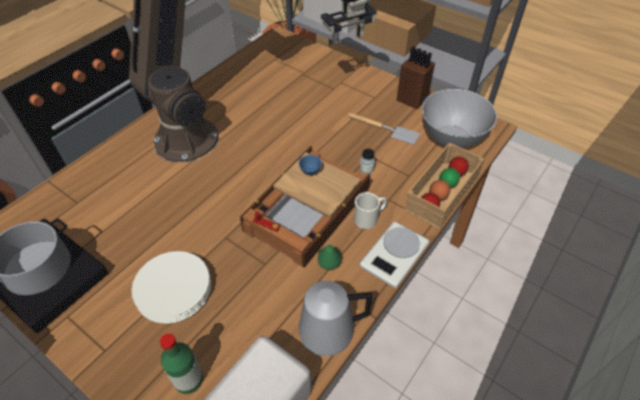

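```bash
cat > h.py <<'E'
import numpy as np,cv2
from plant import ctrl
def ray(n,uv,z):
    p=ctrl.camera_params(n);K=np.array([[p['fx'],0,p['cx']],[0,p['fy'],p['cy']],[0,0,1]])
    q=cv2.undistortPoints(np.float64(uv).reshape(-1,1,2),K,p['dist_coeffs']).reshape(-1,2)
    T=np.array(p['cam_to_world']);d=np.c_[q[:,0],-q[:,1],-np.ones(len(q))]@T[:3,:3].T;o=T[:3,3]
    return o+d*((np.asarray(z,float)-o[2])/d[:,2])[:,None]
def proj(n,P):
    p=ctrl.camera_params(n);K=np.array([[p['fx'],0,p['cx']],[0,p['fy'],p['cy']],[0,0,1]])
    T=np.array(p['cam_to_world']);c=(np.atleast_2d(P)-T[:3,3])@T[:3,:3]
    return cv2.projectPoints(c*[1,-1,-1],np.zeros(3),np.zeros(3),K,p['dist_coeffs'])[0].reshape(-1,2)
E
python3 - <<'E'
import cv2
i=cv2.imread('pics/top0.png')[150:260,240:390]
cv2.imwrite('pics/top0c.png',cv2.resize(i,None,fx=5,fy=5,interpolation=cv2.INTER_CUBIC))
E
```

```text
(no output)
```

View pics/top0c.png

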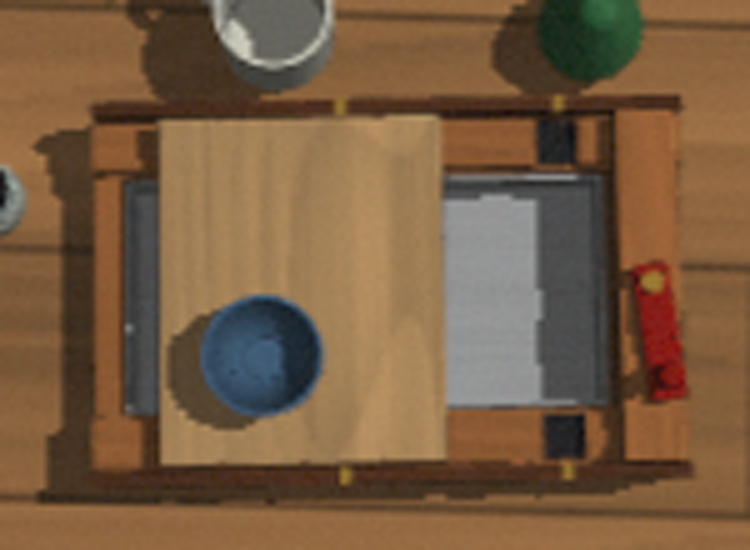

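```bash
python3 - <<'E'
from h import *
c=np.array([(340,106),(558,103),(346,475),(568,470),(652,281),(669,371),(159,120),(441,115),(446,460),(161,464),(262,355)],float)
uv=(c+.5)/5-.5+[240,150]
P=ray('top',uv,[.075]*4+[.094,.121]+[.086]*4+[.128]);print(P.round(4))
b=P[:4,:2];print('home',b.mean(0))
dy=(b[0]-b[1]+b[2]-b[3])/2;yaw=np.arctan2(-dy[0],dy[1]);print('dy',np.linalg.norm(dy),'yaw',np.degrees(yaw))
dx=b[0]-b[2];print('dx',np.linalg.norm(dx),np.degrees(np.arctan2(dx[1],dx[0])))
R=np.array([[np.cos(yaw),-np.sin(yaw)],[np.sin(yaw),np.cos(yaw)]])
print('in home frame',((P[:,:2]-b.mean(0))@R).round(4))
print('pivot pred',b.mean(0)+R@[0,-.125])
d=R.T@(P[5]-P[4])[:2];print('peg',np.linalg.norm(d),'catch',np.arctan2(d[1],-d[0]))
print(proj('wrist',[[0,0,0]]) if 'cam_to_world' in ctrl.camera_params('wrist') else ctrl.camera_params('wrist'))
E
```

```text
[[ 0.6879  0.0408  0.075 ]
 [ 0.6939 -0.0989  0.075 ]
 [ 0.4534  0.0302  0.075 ]
 [ 0.4601 -0.1094  0.075 ]
 [ 0.5792 -0.1584  0.094 ]
 [ 0.5218 -0.1662  0.121 ]
 [ 0.6738  0.1549  0.086 ]
 [ 0.6822 -0.0237  0.086 ]
 [ 0.4643 -0.032   0.086 ]
 [ 0.4573  0.1455  0.086 ]
 [ 0.5247  0.0829  0.128 ]]
home [ 0.57382281 -0.034334  ]
dy 0.1398009482127105 yaw 2.586262944005022
dx 0.23469696245190183 2.572944371188827
in home frame [[ 0.1173  0.0699]
 [ 0.117  -0.07  ]
 [-0.1173  0.0699]
 [-0.117  -0.0698]
 [-0.0002 -0.1242]
 [-0.0579 -0.1294]
 [ 0.1084  0.1846]
 [ 0.1087  0.0057]
 [-0.1093  0.0073]
 [-0.1082  0.1849]
 [-0.0438  0.1194]]
pivot pred [ 0.57946324 -0.15920668]
peg 0.05797894079974353 catch -0.0885151919033842
{'fx': 323.10588612774427, 'fy': 323.10588612774427, 'cx': 320.5058162750083, 'cy': 198.66786336257238, 'dist_coeffs': array([-0.006009,  0.      ,  0.      ,  0.      ,  0.      ]), 'mount': array([[ 1.07977529e-03,  9.67898777e-01,  2.51338003e-01,
         6.73393562e-02],
       [ 9.99999252e-01, -1.18939293e-03,  2.84228760e-04,
        -6.14734857e-04],
       [ 5.74044313e-04,  2.51337508e-01, -9.67899338e-01,
        -1.57408403e-01],
       [ 0.00000000e+00,  0.00000000e+00,  0.00000000e+00,
         1.00000000e+00]])}
```

Emit:
apply_moves(deltas=[{"fingers": 0,"delta_pos": [42,26,0],"angular": [0,0,6]},{"fingers": 0,"delta_pos": [85,53,0],"angular": [0,0,12]},{"fingers": 0,"delta_pos": [127,79,0],"angular": [0,0,18]},{"fingers": 0,"delta_pos": [170,105,0],"angular": [0,0,24]},{"fingers": 0,"delta_pos": [212,132,0],"angular": [0,0,30]},{"fingers": 0,"delta_pos": [255,158,0],"angular": [0,0,36]},{"fingers": 0,"delta_pos": [297,184,0],"angular": [0,0,42]},{"fingers": 0,"delta_pos": [340,211,0],"angular": [0,0,48]},{"fingers": 0,"delta_pos": [382,237,0],"angular": [0,0,54]},{"fingers": 0,"delta_pos": [424,263,0],"angular": [0,0,60.6]}])

```text
clock: 1.1
tool_pos: [0.5647, 0.1746, 0.2265]
orientation: [180.0, -0.0, -87.6]
force: [0.4, 1.6, 0.7]
opening: 0.0131
gripper_force: 0.0
```

Emit:
apply_moves(deltas=[{"fingers": 0,"delta_pos": [0,0,30],"angular": [0,0,0]},{"fingers": 0,"delta_pos": [0,0,60],"angular": [0,0,0]},{"fingers": 0,"delta_pos": [0,0,80],"angular": [0,0,0]},{"fingers": 0,"delta_pos": [0,0,80],"angular": [0,0,0]},{"fingers": 0,"delta_pos": [0,0,80],"angular": [0,0,0]}])

```text
clock: 1.6
tool_pos: [0.5644, 0.1765, 0.1468]
orientation: [180.0, -0.0, -87.4]
force: [0.1, 0.6, 0.5]
opening: 0.0007
gripper_force: 0.0
```

Emit:
apply_moves(deltas=[{"fingers": 0,"delta_pos": [0,0,20],"angular": [0,0,0]},{"fingers": 0,"delta_pos": [0,0,40],"angular": [0,0,0]},{"fingers": 0,"delta_pos": [0,0,60],"angular": [0,0,0]},{"fingers": 0,"delta_pos": [0,0,77],"angular": [0,0,0]},{"fingers": 0,"delta_pos": [0,0,77],"angular": [0,0,0]},{"fingers": 0,"delta_pos": [0,0,77],"angular": [0,0,0]}])

```text
clock: 2.2
tool_pos: [0.565, 0.1771, 0.071]
orientation: [-179.9, 0.0, -87.4]
force: [-0.3, -0.0, 1.0]
opening: 0.0004
gripper_force: 0.0
```

```bash
python3 - <<'E'
from h import *
s=ctrl.snapshot('scene')[:,:,::-1];w=ctrl.snapshot('wrist')[:,:,::-1]
s=cv2.resize(s[130:280,230:400],(640,565),interpolation=cv2.INTER_CUBIC)
cv2.imwrite('pics/pre.png',np.hstack([cv2.resize(s,(400,353)),cv2.resize(w,(400,250)) if 0 else cv2.resize(w[:353,120:520],(400,353))]))
E
```

```text
(no output)
```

View pics/pre.png

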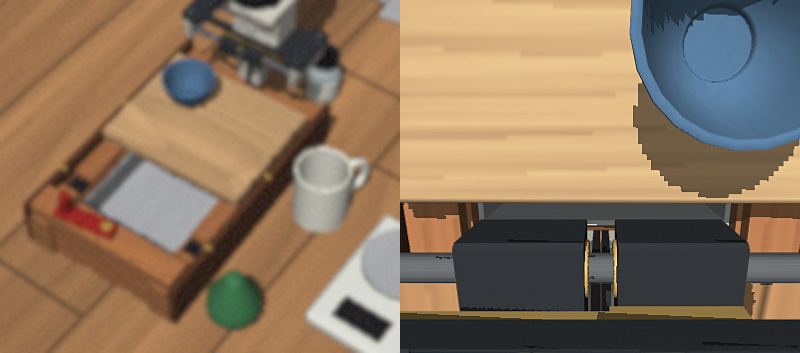

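Emit:
apply_moves(deltas=[{"fingers": 0,"delta_pos": [3,0,0],"angular": [0,0,0]},{"fingers": 0,"delta_pos": [6,0,0],"angular": [0,0,0]},{"fingers": 0,"delta_pos": [9,0,0],"angular": [0,0,0]},{"fingers": 0,"delta_pos": [11,0,0],"angular": [0,0,0]},{"fingers": 0,"delta_pos": [13,0,0],"angular": [0,0,0]},{"fingers": 0,"delta_pos": [15,0,0],"angular": [0,0,0]},{"fingers": 0,"delta_pos": [17,0,0],"angular": [0,0,0]},{"fingers": 0,"delta_pos": [19,0,0],"angular": [0,0,0]},{"fingers": 0,"delta_pos": [21,0,0],"angular": [0,0,0]},{"fingers": 0,"delta_pos": [23,0,0],"angular": [0,0,0]}])

```text
clock: 3.3
tool_pos: [0.5654, 0.1538, 0.0696]
orientation: [-180.0, 0.0, -87.4]
force: [-0.1, 3.3, -1.2]
opening: 0.0003
gripper_force: 1.9
```

Emit:
apply_moves(deltas=[{"fingers": 0,"delta_pos": [3,0,0],"angular": [0,0,0]},{"fingers": 0,"delta_pos": [6,0,0],"angular": [0,0,0]},{"fingers": 0,"delta_pos": [9,0,0],"angular": [0,0,0]},{"fingers": 0,"delta_pos": [12,0,0],"angular": [0,0,0]},{"fingers": 0,"delta_pos": [15,0,0],"angular": [0,0,0]},{"fingers": 0,"delta_pos": [18,0,0],"angular": [0,0,0]},{"fingers": 0,"delta_pos": [21,0,0],"angular": [0,0,0]},{"fingers": 0,"delta_pos": [24,0,0],"angular": [0,0,0]},{"fingers": 0,"delta_pos": [27,0,0],"angular": [0,0,0]},{"fingers": 0,"delta_pos": [30,0,0],"angular": [0,0,0]}])

```text
clock: 4.3
tool_pos: [0.5667, 0.1233, 0.0696]
orientation: [-180.0, 0.0, -87.4]
force: [-0.7, 4.1, -0.6]
opening: 0.0006
gripper_force: 1.9
```

Emit:
apply_moves(deltas=[{"fingers": 0,"delta_pos": [3,0,0],"angular": [0,0,0]},{"fingers": 0,"delta_pos": [6,0,0],"angular": [0,0,0]},{"fingers": 0,"delta_pos": [9,0,0],"angular": [0,0,0]},{"fingers": 0,"delta_pos": [12,0,0],"angular": [0,0,0]},{"fingers": 0,"delta_pos": [15,0,0],"angular": [0,0,0]},{"fingers": 0,"delta_pos": [18,0,0],"angular": [0,0,0]},{"fingers": 0,"delta_pos": [21,0,0],"angular": [0,0,0]},{"fingers": 0,"delta_pos": [24,0,0],"angular": [0,0,0]},{"fingers": 0,"delta_pos": [27,0,0],"angular": [0,0,0]},{"fingers": 0,"delta_pos": [30,0,0],"angular": [0,0,0]}])

```text
clock: 5.3
tool_pos: [0.568, 0.0934, 0.0696]
orientation: [180.0, -0.0, -87.4]
force: [0.3, 4.6, -0.2]
opening: 0.0006
gripper_force: 1.9
```

```bash
python3 - <<'E'
from h import *
o=ctrl.get_obs();w=ctrl.snapshot('wrist')[:,:,::-1];t=ctrl.snapshot('top')[:,:,::-1]
print(o['tool_pos'],o['force'])
t=cv2.resize(t[150:260,240:390],None,fx=5,fy=5,interpolation=cv2.INTER_CUBIC)
cv2.imwrite('pics/mid.png',t)
E
```

```text
[0.56799904 0.0933536  0.0695548 ] [ 0.27380818  4.581781   -0.20973963]
```

View pics/mid.png

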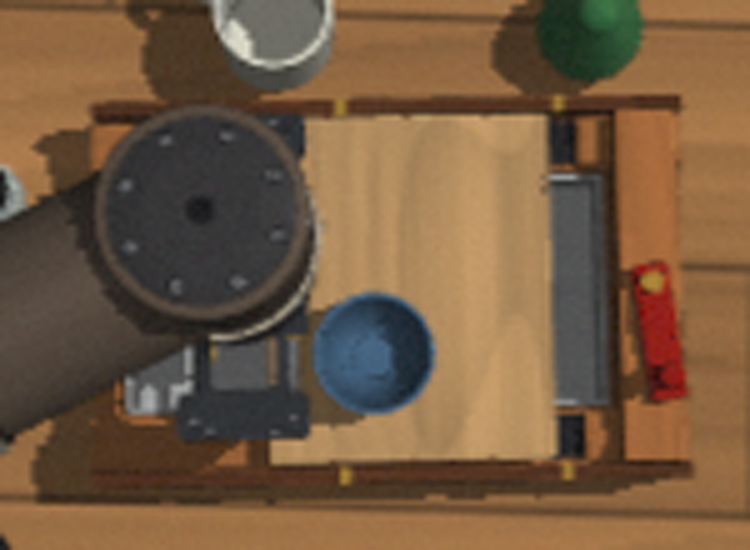

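Emit:
apply_moves(deltas=[{"fingers": 0,"delta_pos": [2,0,0],"angular": [0,0,0]},{"fingers": 0,"delta_pos": [4,0,0],"angular": [0,0,0]},{"fingers": 0,"delta_pos": [6,0,0],"angular": [0,0,0]},{"fingers": 0,"delta_pos": [8,0,0],"angular": [0,0,0]},{"fingers": 0,"delta_pos": [10,0,0],"angular": [0,0,0]},{"fingers": 0,"delta_pos": [12,0,0],"angular": [0,0,0]},{"fingers": 0,"delta_pos": [14,0,0],"angular": [0,0,0]},{"fingers": 0,"delta_pos": [16,0,0],"angular": [0,0,0]},{"fingers": 0,"delta_pos": [17,0,0],"angular": [0,0,0]},{"fingers": 0,"delta_pos": [18,0,0],"angular": [0,0,0]}])

```text
clock: 6.4
tool_pos: [0.5688, 0.0755, 0.0696]
orientation: [-180.0, 0.0, -87.4]
force: [0.3, 4.7, 0.5]
opening: 0.0004
gripper_force: 2.1
```

Emit:
apply_moves(deltas=[{"fingers": 0,"delta_pos": [1,0,0],"angular": [0,0,0]},{"fingers": 0,"delta_pos": [2,0,0],"angular": [0,0,0]},{"fingers": 0,"delta_pos": [3,0,0],"angular": [0,0,0]},{"fingers": 0,"delta_pos": [4,0,0],"angular": [0,0,0]},{"fingers": 0,"delta_pos": [5,0,0],"angular": [0,0,0]}])

```text
clock: 6.9
tool_pos: [0.569, 0.0705, 0.0695]
orientation: [180.0, -0.0, -87.4]
force: [-0.4, 3.9, -0.5]
opening: 0.0005
gripper_force: 2.0
```

Emit:
apply_moves(deltas=[{"fingers": 0,"delta_pos": [1,0,0],"angular": [0,0,0]},{"fingers": 0,"delta_pos": [2,0,0],"angular": [0,0,0]},{"fingers": 0,"delta_pos": [3,0,0],"angular": [0,0,0]}])

```text
clock: 7.2
tool_pos: [0.5691, 0.0675, 0.0695]
orientation: [180.0, 0.0, -87.4]
force: [-0.7, 3.7, -0.7]
opening: 0.0002
gripper_force: 1.9
```

Emit:
apply_moves(deltas=[{"fingers": 0,"delta_pos": [1,0,0],"angular": [0,0,0]},{"fingers": 0,"delta_pos": [2,0,0],"angular": [0,0,0]}])

```text
clock: 7.4
tool_pos: [0.5693, 0.0656, 0.0695]
orientation: [180.0, 0.0, -87.4]
force: [-0.3, 4.0, -1.3]
opening: 0.0002
gripper_force: 1.8
```

Emit:
apply_moves(deltas=[{"fingers": 0,"delta_pos": [1,0,0],"angular": [0,0,0]},{"fingers": 0,"delta_pos": [2,0,0],"angular": [0,0,0]}])

```text
clock: 7.6
tool_pos: [0.5694, 0.0635, 0.0695]
orientation: [180.0, -0.0, -87.4]
force: [-0.1, 3.6, -2.2]
opening: 0.0004
gripper_force: 1.8
```

```bash
python3 - <<'E'
from h import *
w=ctrl.snapshot('wrist')[:,:,::-1];t=ctrl.snapshot('top')[:,:,::-1]
t=cv2.resize(t[160:250,300:385],(566,600),interpolation=cv2.INTER_CUBIC)
cv2.imwrite('pics/d1.png',np.hstack([cv2.resize(t,(378,400)),w[:,110:530]]))
E
```

```text
(no output)
```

View pics/d1.png

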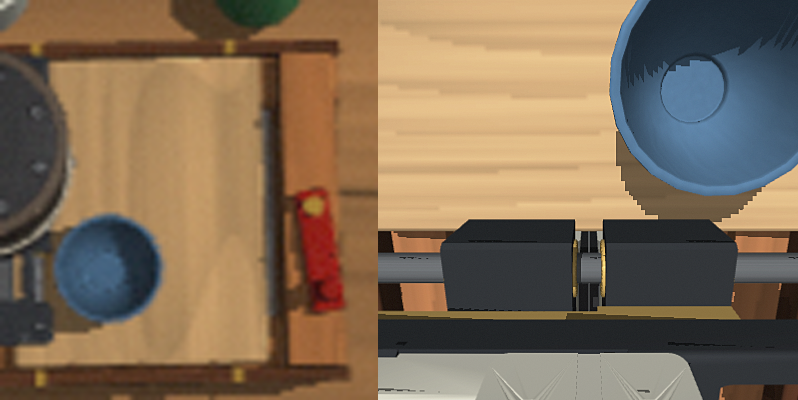

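```bash
python3 - <<'E'
from h import *
H=np.array([.57382,-.03433]);a=np.radians(2.586);R=np.array([[np.cos(a),-np.sin(a)],[np.sin(a),np.cos(a)]])
uv=np.array([(300+264.5/4.447,160+60/4.447),(300+270/4.447,160+360/4.447)])-.4
for z in(.086,.078): print(z,((ray('top',uv,[z]*2)[:,:2]-H)@R).round(4))
print(ctrl.get_obs()['tool_pos'],ctrl.get_obs()['force'])
w=ctrl.snapshot('wrist')[:,:,::-1];w=w[150:300];cv2.imwrite('pics/d2.png',np.vstack([w,cv2.resize(w[60:110,0:130],(640,246),interpolation=cv2.INTER_CUBIC)]))
p=ctrl.camera_params('wrist');M=p['mount']
K=np.array([[p['fx'],0,p['cx']],[0,p['fy'],p['cy']],[0,0,1]])
for x in(.0095,.0105):
  for zt in(-.0165,-.0085):  # board top behind TCP: .086/.078 with tcp z .0695
    c=(np.array([[x,s*.11,zt] for s in(-1,1)])-M[:3,3])@M[:3,:3]
    q=cv2.projectPoints(c*[1,-1,-1],np.zeros(3),np.zeros(3),K,p['dist_coeffs'])[0].reshape(-1,2);print(x,zt,q.round(1).tolist())
E
```

```text
0.086 [[ 0.1055 -0.0938]
 [-0.108  -0.0914]]
0.078 [[ 0.1067 -0.0947]
 [-0.1079 -0.0923]]
[0.56928236 0.06338467 0.06949135] [ 1.07932963  2.27878437 -1.8245652 ]
0.0095 -0.0165 [[86.2, 241.0], [556.1, 241.5]]
0.0095 -0.0085 [[97.6, 234.9], [544.7, 235.3]]
0.0105 -0.0165 [[85.8, 239.0], [556.5, 239.5]]
0.0105 -0.0085 [[97.2, 233.0], [545.0, 233.4]]
```

View pics/d2.png

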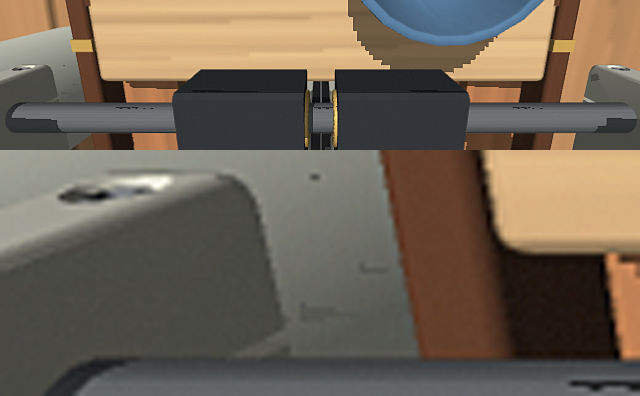

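The board's visible width (cols ~100–545) at the back edge matches the dropped height; it is about 3 mm past centre, within the play. I'm retreating and going over to the peg.

Emit:
apply_moves(deltas=[{"fingers": 0,"delta_pos": [-5,0,0],"angular": [0,0,0]},{"fingers": 0,"delta_pos": [-15,0,0],"angular": [0,0,0]},{"fingers": 0,"delta_pos": [-20,0,0],"angular": [0,0,0]},{"fingers": 0,"delta_pos": [-20,0,-30],"angular": [0,0,0]},{"fingers": 0,"delta_pos": [-20,0,-70],"angular": [0,0,0]},{"fingers": 0,"delta_pos": [-20,0,-110],"angular": [0,0,0]},{"fingers": 0,"delta_pos": [0,5,-120],"angular": [0,0,0]},{"fingers": 0,"delta_pos": [40,15,-120],"angular": [0,0,0]},{"fingers": 0,"delta_pos": [80,25,-120],"angular": [0,0,0]},{"fingers": 0,"delta_pos": [120,35,-120],"angular": [0,0,0]}])

```text
clock: 8.75
tool_pos: [0.5394, -0.0585, 0.1899]
orientation: [-180.0, -0.0, -87.3]
force: [1.4, -0.0, 0.3]
opening: 0.0007
gripper_force: 0.0
```

Emit:
apply_moves(deltas=[{"fingers": 0,"delta_pos": [40,8,0],"angular": [0,0,-1]},{"fingers": 0,"delta_pos": [80,15,0],"angular": [0,0,-3]},{"fingers": 0,"delta_pos": [120,20,0],"angular": [0,0,-5]},{"fingers": 0,"delta_pos": [142,22,0],"angular": [0,0,-5]},{"fingers": 0,"delta_pos": [142,22,0],"angular": [0,0,-5]},{"fingers": 0,"delta_pos": [142,22,0],"angular": [0,0,-5]}])

```text
clock: 9.35
tool_pos: [0.5241, -0.2008, 0.1894]
orientation: [180.0, 0.0, -82.5]
force: [-0.4, 0.1, 1.1]
opening: 0.0004
gripper_force: 0.0
```

```bash
python3 - <<'E'
from h import *
H=np.array([.57382,-.03433]);a=np.radians(2.586);R=np.array([[np.cos(a),-np.sin(a)],[np.sin(a),np.cos(a)]])
o=ctrl.get_obs();print(o['clock'],o['tool_pos'],o['orientation'],o['force'],'home',(o['tool_pos'][:2]-H)@R)
t=ctrl.snapshot('top')[:,:,::-1];s=ctrl.snapshot('scene')[:,:,::-1];w=ctrl.snapshot('wrist')[:,:,::-1]
t=cv2.resize(t[160:255,250:385],(400,281),interpolation=cv2.INTER_CUBIC);s=cv2.resize(s[140:270,230:380],(400,347),interpolation=cv2.INTER_CUBIC)
cv2.imwrite('pics/e1.png',np.hstack([np.vstack([t,s[:300]]),np.vstack([w[:300,120:520],np.zeros((281,400,3),np.uint8)])]))
T=np.array([-5.07,0,15,30,45,60,75,90]);
for d in T:
    r=np.radians(d);p=np.array([0,-.1245])+.06*np.array([-np.cos(r),np.sin(r)])-.019*np.array([np.sin(r),np.cos(r)]);print(d,p.round(4))
E
```

```text
9.35 [ 0.52412036 -0.20082194  0.18943041] [ 1.79979157e+02  4.64158216e-03 -8.24699981e+01] [-0.37204386  0.08552389  1.10913651] home [-0.05716096 -0.16408   ]
-5.07 [-0.0581 -0.1487]
0.0 [-0.06   -0.1435]
15.0 [-0.0629 -0.1273]
30.0 [-0.0615 -0.111 ]
45.0 [-0.0559 -0.0955]
60.0 [-0.0465 -0.082 ]
75.0 [-0.0339 -0.0715]
90.0 [-0.019  -0.0645]
```

View pics/e1.png

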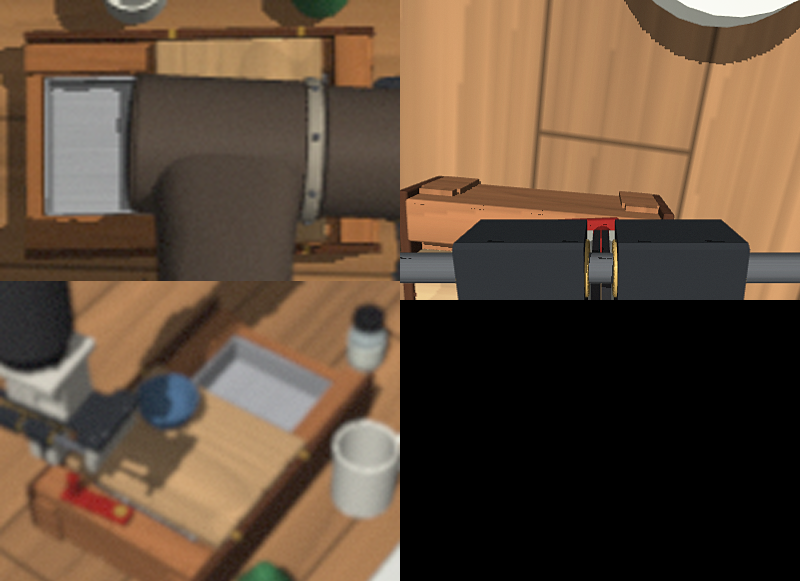

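Emit:
apply_moves(deltas=[{"fingers": 0,"delta_pos": [0,0,30],"angular": [0,0,0]},{"fingers": 0,"delta_pos": [0,0,60],"angular": [0,0,0]},{"fingers": 0,"delta_pos": [0,0,80],"angular": [0,0,0]},{"fingers": 0,"delta_pos": [0,0,89],"angular": [0,0,0]},{"fingers": 0,"delta_pos": [0,0,89],"angular": [0,0,0]},{"fingers": 0,"delta_pos": [0,0,89],"angular": [0,0,0]}])

```text
clock: 10.1
tool_pos: [0.5251, -0.2004, 0.1015]
orientation: [-179.9, -0.0, -82.3]
force: [0.3, -0.2, 0.5]
opening: 0.0002
gripper_force: 0.0
```

```bash
cat > orb.py <<'E'
from h import *
import sys
H=np.array([.57382,-.03433]);a=np.radians(2.586);R=np.array([[np.cos(a),-np.sin(a)],[np.sin(a),np.cos(a)]])
o=ctrl.get_obs();p0=(o['tool_pos'][:2]-H)@R;ps=o['orientation'][2]-2.586
print(o['clock'],o['tool_pos'],p0.round(4),ps,o['force'].round(1))
f=np.radians(ps);X=np.array([np.cos(f),np.sin(f)]);Y=np.array([np.sin(f),-np.cos(f)])
for d in eval(sys.argv[1]):
    r=np.radians(d);p=np.array([0,-.1245])+.06*np.array([-np.cos(r),np.sin(r)])-.019*np.array([np.sin(r),np.cos(r)])
    print(d,(1000*np.array([X@(p-p0),Y@(p-p0)])).round(1),round(d+90+ps,1))
E
python3 orb.py '[-5,-2,2,6,10,14,18,22,26,30]'
```

```text
10.1 [ 0.52512742 -0.20038619  0.10150098] [-0.0561 -0.1637] -84.92786437824329 [ 0.3 -0.2  0.5]
-5 [-15.1   0.6] 0.1
-2 [-18.3   1.6] 3.1
2 [-22.6   2.5] 7.1
6 [-27.    3.2] 11.1
10 [-31.3   3.5] 15.1
14 [-35.7   3.5] 19.1
18 [-40.1   3.3] 23.1
22 [-44.5   2.7] 27.1
26 [-48.8   1.8] 31.1
30 [-53.    0.6] 35.1
```

Emit:
apply_moves(deltas=[{"fingers": 0,"delta_pos": [-8,0.5,0],"angular": [0,0,0]},{"fingers": 0,"delta_pos": [-15,0.6,0],"angular": [0,0,0]},{"fingers": 0,"delta_pos": [-18.3,1.6,0],"angular": [0,0,3]},{"fingers": 0,"delta_pos": [-22.6,2.5,0],"angular": [0,0,7]},{"fingers": 0,"delta_pos": [-27,3.2,0],"angular": [0,0,11]},{"fingers": 0,"delta_pos": [-31.3,3.5,0],"angular": [0,0,15]},{"fingers": 0,"delta_pos": [-35.7,3.5,0],"angular": [0,0,19]},{"fingers": 0,"delta_pos": [-40,3.3,0],"angular": [0,0,23]},{"fingers": 0,"delta_pos": [-44.5,2.7,0],"angular": [0,0,27]},{"fingers": 0,"delta_pos": [-49,1.8,0],"angular": [0,0,31]}])

```text
clock: 11.1
tool_pos: [0.5166, -0.1518, 0.1015]
orientation: [-179.9, 0.0, -113.5]
force: [0.9, -1.6, -1.2]
opening: 0.0001
gripper_force: 0.7
```

```bash
python3 orb.py '[30,34,38,42,46,50,54,58,62,66]'
```

```text
11.1 [ 0.51660553 -0.15178943  0.10150048] [-0.0625 -0.1148] -116.13052098201692 [ 0.9 -1.6 -1.2]
30 [-3.9  0.8] 3.9
34 [-8.2  1.7] 7.9
38 [-12.5   2.3] 11.9
42 [-16.9   2.5] 15.9
46 [-21.3   2.5] 19.9
50 [-25.7   2.2] 23.9
54 [-30.    1.6] 27.9
58 [-34.3   0.6] 31.9
62 [-38.5  -0.6] 35.9
66 [-42.6  -2.1] 39.9
```

Emit:
apply_moves(deltas=[{"fingers": 0,"delta_pos": [-4,0.8,0],"angular": [0,0,4]},{"fingers": 0,"delta_pos": [-8.2,1.7,0],"angular": [0,0,8]},{"fingers": 0,"delta_pos": [-12.5,2.3,0],"angular": [0,0,12]},{"fingers": 0,"delta_pos": [-17,2.5,0],"angular": [0,0,16]},{"fingers": 0,"delta_pos": [-21.3,2.5,0],"angular": [0,0,20]},{"fingers": 0,"delta_pos": [-25.7,2.2,0],"angular": [0,0,24]},{"fingers": 0,"delta_pos": [-30,1.6,0],"angular": [0,0,28]},{"fingers": 0,"delta_pos": [-34.3,0.6,0],"angular": [0,0,32]},{"fingers": 0,"delta_pos": [-38.5,-0.6,0],"angular": [0,0,36]},{"fingers": 0,"delta_pos": [-42.6,-2,0],"angular": [0,0,40]}])

```text
clock: 12.1
tool_pos: [0.535, -0.1136, 0.1014]
orientation: [-180.0, 0.1, -153.5]
force: [0.3, -1.5, -0.7]
opening: 0.0004
gripper_force: 0.6
```

```bash
python3 orb.py '[66,70,74,78,82,85,87,88,89,90]'
python3 -c "
from h import *
cv2.imwrite('pics/w2.png',ctrl.snapshot('wrist')[100:320,120:520,::-1])"
```

```text
12.1 [ 0.53499163 -0.11355592  0.10139261] [-0.0424 -0.0774] -156.13496934807551 [ 0.3 -1.5 -0.7]
66 [-0.5 -0.3] -0.1
70 [-4.8  0.9] 3.9
74 [-9.1  1.8] 7.9
78 [-13.4   2.4] 11.9
82 [-17.8   2.7] 15.9
85 [-21.1   2.7] 18.9
87 [-23.3   2.6] 20.9
88 [-24.4   2.5] 21.9
89 [-25.5   2.4] 22.9
90 [-26.6   2.3] 23.9
```

View pics/w2.png

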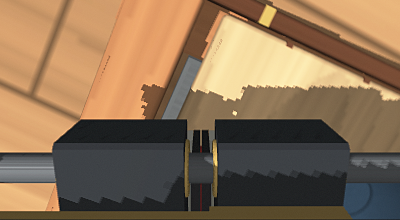

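Emit:
apply_moves(deltas=[{"fingers": 0,"delta_pos": [-4.8,0.9,0],"angular": [0,0,4]},{"fingers": 0,"delta_pos": [-9.1,1.8,0],"angular": [0,0,8]},{"fingers": 0,"delta_pos": [-13.4,2.4,0],"angular": [0,0,12]},{"fingers": 0,"delta_pos": [-17.8,2.7,0],"angular": [0,0,16]},{"fingers": 0,"delta_pos": [-21,2.7,0],"angular": [0,0,19]},{"fingers": 0,"delta_pos": [-23.3,2.6,0],"angular": [0,0,21]},{"fingers": 0,"delta_pos": [-25.5,2.4,0],"angular": [0,0,23]},{"fingers": 0,"delta_pos": [-26.6,2.3,0],"angular": [0,0,24]},{"fingers": 0,"delta_pos": [-26.6,2.3,0],"angular": [0,0,24]}])

```text
clock: 13.05
tool_pos: [0.5576, -0.0998, 0.1009]
orientation: [180.0, 0.0, -177.3]
force: [1.0, 0.5, -0.3]
opening: 0.0006
gripper_force: 0.1
```

```bash
python3 orb.py '[90]'
```

```text
13.05 [ 0.5575678  -0.09980875  0.10091196] [-0.0192 -0.0647] -179.93420408506165 [ 1.   0.5 -0.3]
90 [-0.2  0.2] 0.1
```

Now back off (tool +x), rise, and look at the result from a clear place.

Emit:
apply_moves(deltas=[{"fingers": 0,"delta_pos": [5,0,0],"angular": [0,0,0]},{"fingers": 0,"delta_pos": [15,0,0],"angular": [0,0,0]},{"fingers": 0,"delta_pos": [20,0,0],"angular": [0,0,0]},{"fingers": 0,"delta_pos": [20,0,-30],"angular": [0,0,0]},{"fingers": 0,"delta_pos": [20,0,-70],"angular": [0,0,0]},{"fingers": 0,"delta_pos": [20,0,-110],"angular": [0,0,0]},{"fingers": 0,"delta_pos": [20,40,-110],"angular": [0,0,0]},{"fingers": 0,"delta_pos": [20,80,-110],"angular": [0,0,0]},{"fingers": 0,"delta_pos": [20,120,-110],"angular": [0,0,0]},{"fingers": 0,"delta_pos": [20,160,-110],"angular": [0,0,0]}])

```text
clock: 14.05
tool_pos: [0.5295, 0.06, 0.2109]
orientation: [180.0, 0.0, -177.4]
force: [0.7, -0.4, -0.7]
opening: 0.0008
gripper_force: 0.0
```

```bash
python3 - <<'E'
from h import *
t=ctrl.snapshot('top')[:,:,::-1]
m=cv2.inRange(cv2.cvtColor(t,cv2.COLOR_BGR2HSV),(0,150,60),(6,255,255))[150:260,240:390];print('red px',cv2.countNonZero(m))
E
```

```text
red px 164
```

Emit:
apply_moves(deltas=[{"fingers": 0,"delta_pos": [0,40,0],"angular": [0,0,0]},{"fingers": 0,"delta_pos": [0,80,0],"angular": [0,0,0]},{"fingers": 0,"delta_pos": [0,120,0],"angular": [0,0,0]},{"fingers": 0,"delta_pos": [0,160,0],"angular": [0,0,0]},{"fingers": 0,"delta_pos": [0,180,0],"angular": [0,0,0]},{"fingers": 0,"delta_pos": [0,180,0],"angular": [0,0,0]}])

```text
clock: 14.7
tool_pos: [0.5217, 0.2406, 0.2103]
orientation: [-180.0, -0.0, -177.2]
force: [0.3, -0.1, -0.6]
opening: 0.0004
gripper_force: 0.0
```

```bash
python3 - <<'E'
from h import *
t=ctrl.snapshot('top')[:,:,::-1];s=ctrl.snapshot('scene')[:,:,::-1]
t2=cv2.resize(t[155:255,290:390],(500,500),interpolation=cv2.INTER_CUBIC);s=cv2.resize(s[150:270,230:350],(300,300),interpolation=cv2.INTER_CUBIC)
cv2.imwrite('pics/f.png',np.hstack([t2,np.vstack([s,np.zeros((200,300,3),np.uint8)])]))
E
```

```text
(no output)
```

View pics/f.png

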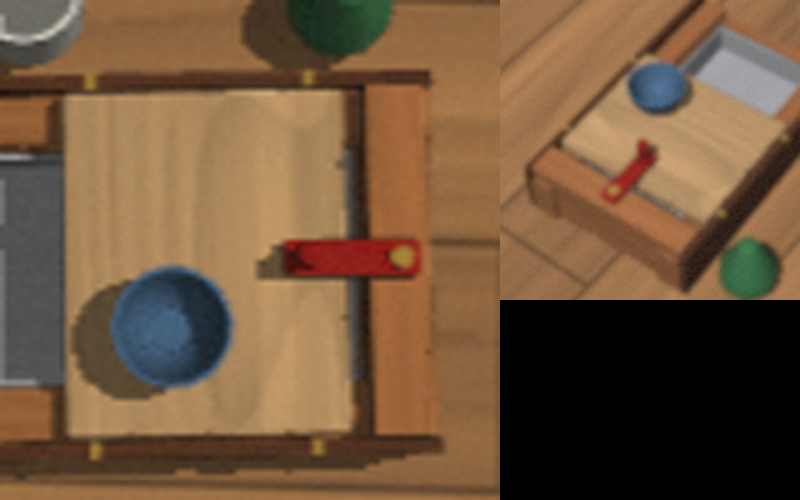

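```bash
python3 - <<'E'
from h import *
c=np.array([(402,257),(300,257),(287,241),(287,275),(418,241),(418,275)],float)
P=ray('top',(c+.5)/5-.5+[290,155],[.094,.121,.091,.091,.091,.091])[:,:2]
a=np.radians(2.586);R=np.array([[np.cos(a),-np.sin(a)],[np.sin(a),np.cos(a)]])
for d in (P[1]-P[0],(P[2]+P[3]-P[4]-P[5])/2):
    d=d@R;print(np.arctan2(d[1],-d[0]),np.linalg.norm(d))
E
```

```text
1.5544322122433354 0.06644011405197564
1.5888961562423056 0.082548886084
```

The catch measures 1.55 to 1.59 rad (target 1.57), the board lies flat under it, and the bowl is undisturbed on the board.

```bash
python3 -c "
from plant import ctrl
print(ctrl.close_job())"
```

```text
the job is handed in; nothing more can be done
None
```

I pushed the board into its notches and turned the button to about 1.57 rad so it locks the board down. The bowl was not touched, and I handed the job in at about 15 s of the 51 s allowed; no verdict was returned.

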